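Put the hooked locking bar on the supply chest

ROBOT

A 6-joint arm with a two-finger parallel gripper is mounted at the origin on the work surface. World frame = base frame: x ahead of the robot, y to its left, z up, the work surface at z = 0. Lengths are in mm, angles in rad, forces in N, time in s.
With the tool pointing down it reaches from about 400 to 925 mm from the base axis. Payload 12.5 kg.
Tool frame: the origin (TCP) lies midway between the tips of the shut fingers; the grasp point (between the pads) lies 19 mm behind it (env.grip_depth is the distance from the TCP to the grasp point, in mm); z points along the fingers, y is the line along which they close (so a half turn about z gives the same grasp; the last joint's range is limited). The gripper opens to 95 mm and grips with 3 to 60 N. Pads are 20 mm wide; open, the fingers measure 119 mm over their backs; the gripper's body (75 mm by 180 mm) begins 59 mm behind the grasp point.
Start: joints at [-1.401, 0.491, 1.559, -0, 1.092, -0.106], TCP at [170.221, -601.391, 214.661] pointing down, gripper open.
Joint ranges: [-3.1, 3.1], [-0.84, 2.19], [0.05, 2.79], [-1.13, 4.28], [0.06, 2.93], [-2.69, 2.69]. Speed limits (rad/s): [2.22, 2.22, 2.79, 3.14, 3.14, 3.14].

INTERFACE

Orientations are given as [roll, pitch, yaw] about the fixed x, y, z axes, in that order (R = Rz(yaw) Ry(pitch) Rx(roll)).
In Python, from cell import monitor, viewer, order, env gives the robot as it stands.
- The arm moves only by the tool move_arm, never from a script. Its argument "moves" is one flat list of numbers, 4 for each row, row after row: the shift along the tool's x, y, z normalised to -1 to 1, where 1 is 0.15 m, then the turn about the tool's z normalised to -1 to 1, where 1 is pi/2 rad. A call has 1 to 10 rows; each row shifts and turns the commanded pose from where the row before left it, along the tool's axes as they then stand; what a row does not reach is not made up. A row lasts 1/8 s, in which the tool goes at most 62.5 mm and 10.7 degrees, less where a joint would pass 70% of its speed; a pose out of reach is approached as far as the arm can. A call with a number of a shift or a turn outside -1 to 1 is refused whole. A call with a gripper value outside its range is refused whole. "claw" is the finger opening in mm, from 0 to 95.1, set as the call begins (left out, the last holds). The fingers move at their own pace and stop on an object; the grip force is fixed at half the most. Time passes only in rows, so rows that do not move let the fingers close. It gives the time, the measured TCP pose, the force, the opening and the grip force at its end, in the units of the state.
- monitor.state(): the state, without advancing time (a new reading comes with each control period).
- viewer.read_camera(name): name is "scene" or "side" or "wrist"; returns the picture (384x512x3 uint8, red, green, blue); there is no depth.
- viewer.camera_info(name): a dict with "K" (3x3 intrinsics, pixels), "camera_from_world" (4x4, takes a point from world to camera coordinates). Camera axes: x right, y down, z forward; pixel columns grow to the right and rows downward; lengths in mm; the calibration is good to about 2 mm. A picture is of the moment at which its call begins: read the wrist's pose just before it. camera_info takes no time and is no camera call; for the wrist camera it gives the pose at the moment of the call.
- order.job_done(): hands the job in; it is judged then, once.
The state is a dict: "t": time; "joints": joint angles; "qvel": joint speeds; "tau": joint torques, N m; "eef_pos": TCP position; "tcp_rot": TCP orientation; "ft_force": force on the tool from outside, world axes, zero at the start; "moment": the same for the moment, N m; "opening": opening from 0.0 (shut) to 1.0 (fully open); "grip_force": force on a finger pad.
Only numpy, scipy, OpenCV 4.12 (cv2) and the standard library are available. Lean on these libraries where they do the work, as an engineer would, in place of code of your own. Each camera call takes 0.05 s, during which the arm holds its last target. There are 200 camera calls.

TASK

Put the locking bar on the two-leaf supply chest: work its hooked end round through the tall eye on the lid, swing the bar across both leaves and lay its slotted end down over the low staple, so that it lies flat on the lid ready for the padlock, and let go. The fittings are only screwed into plywood and do not sit exactly where measured, so feel your way and never force or drop the bar; leave the padlock, jar, glue bottle and bowl where they are.

Things in the scene. Friction and masses are not known exactly. Their poses are not given: they have to be found in the camera images.
- chest: Low plywood supply chest, fixed, 230 x 340 mm (x, y), flat lid top 110 mm above its origin (centre of its underside). The lid is two leaves meeting at its y = 0. On the lid, on a line along the chest's y, stand the tall eye (+y leaf) and the low staple (-y leaf).
- eye_seat (a point): Nominal foot of the tall eye, on the lid top; chest axes. The eye is a rigid arch of square-edged steel strip, 14 mm wide (x), 5 thick, standing across the chest's y: hole 14 mm wide (y), 41 high above the lid, 14 deep; outside 24 x 47 mm. Its foot has long screw holes: it is screwed tight anywhere up to 5.5 mm off this point along the chest's y (unmeasured).
- staple_seat (a point): Nominal foot of the low staple, on the lid top, 192 mm from eye_seat towards the chest's -y. A rigid, square-edged arch of steel strip along the chest's y: 20 mm long, 6 mm thick (x), 18 mm high. Its foot has long screw holes: it is screwed tight anywhere up to 9 mm off this point along the chest's x (unmeasured).
- bar_mid (a point): Centre (10 mm above the underside) of the loose steel locking bar, 0.3 kg, 227 mm long, lying flat on the table at first; the place to grip it. Bar axes: x along it to the hook, z up. Square tube 20 x 20 mm from x = -62 to +53; at +x a 9 mm round rod at half height forms a C-hook; at -x, flush with the underside, a flat tab 5 mm thick, 40 wide, ends at x = -115.
- hook_centre (a point): Centre of the C-hook's arc, at bar x = +85, half-way up; the rod's centre line has radius 22 mm about it, in the bar's x-y plane. From the tube the rod goes round by -y and +x to a rounded tip at +y, pointing back along -x; a 28 mm mouth is left to the tube. In place: bar x along the chest's +y, hook's far end (+x) in the eye, this point 22 mm from the true eye, give or take 2.
- slot (a point): Centre of the slot in the tab, at bar x = -85, on the underside: 10 mm wide (bar y), 34 mm long (bar x), right through the 5 mm tab. In place: the staple stands in it, the bar's underside on the lid.
- padlock: Bystander: closed brass padlock lying on the lid's far edge, 34 x 42 mm body, 16 mm high.
- jar: Bystander: glass jar with a red lid, 72 mm across, 95 mm high, origin under its base.
- glue: Bystander: orange glue bottle, 56 mm across, 150 mm high, origin under its base.
- bowl: Bystander: white bowl, 130 mm across, 50 mm high, origin under its base.
- fittings: The tall eye and the low staple as one set; its axes are the chest's, its origin lies on the lid top between them (eye_seat at its y = +97 mm, staple_seat at -95).

How it is judged:
By the outcome, as a careful person would: the job done as asked, in the order asked, and still so for the second after the job is handed in, with the robot touching nothing.
It also fails if it takes over 72 s, if anything falls off the work surface, if the arm or the gripper's body presses on something with over 40 N, if the wrist force passes 120 N, or if a joint passes its speed limit or range.

## Working session

There is one attempt and no reset: what is moved stays moved. The work goes in short steps, Python scripts to look and compute and a tool call to move; the robot and the scene stay as the last step left them, time stands still between calls to the robot, and variables do not carry over. Pictures are saved under pics/ and viewed, at most 10 in all, crops included, and the job is handed in when it is done.

Besides the shell and the picture viewer there is one more tool, called after "Call:" as a command line: name --argument value ..., lists and objects as JSON in quotes. move_arm: Moves the arm, as the interface text tells. Scaled input: -1 to 1 covers 0.15 m each way for a shift and pi/2 rad each way for a turn. Its arguments: {"type":"object","properties":{"moves":{"type":"array"},"claw":{"type":"number"}},"required":["moves"]}

```bash
ls; mkdir -p pics
python3 - <<'E'
from cell import monitor, viewer, order, env
import cv2, numpy as np
a=[viewer.read_camera(n) for n in("scene","side")]
for n,i in zip(("scene","side"),a): cv2.imwrite(f"pics/{n}0.png",i[:,:,::-1])
for n in("scene","side","wrist"):
    c=viewer.camera_info(n);print(n,np.round(c["K"],1).tolist(),np.round(c["camera_from_world"],3).tolist())
s=monitor.state();print(s)
cv2.imwrite("pics/a0.png",cv2.resize(np.hstack(a),(800,300))[:,:,::-1])
E
```

```text
pics
scene [[422.9, 0.0, 258.3], [0.0, 422.9, 192.5], [0.0, 0.0, 1.0]] [[0.123, 0.992, 0.022, -2.679], [0.666, -0.066, -0.743, -321.362], [-0.736, 0.106, -0.669, 1690.547], [0.0, 0.0, 0.0, 1.0]]
side [[353.8, 0.0, 250.7], [0.0, 353.8, 189.2], [0.0, 0.0, 1.0]] [[-0.707, -0.706, -0.023, 323.082], [-0.463, 0.488, -0.74, 377.824], [0.534, -0.513, -0.672, 938.125], [0.0, 0.0, 0.0, 1.0]]
wrist [[316.3, 0.0, 259.5], [0.0, 316.3, 194.8], [0.0, 0.0, 1.0]] [[0.272, -0.962, -0.001, -625.199], [-0.923, -0.261, 0.284, -32.596], [-0.273, -0.077, -0.959, 392.415], [0.0, 0.0, 0.0, 1.0]]
{'t': 0.1, 'joints': array([-1.40057936e+00,  4.91477745e-01,  1.55939892e+00, -2.81949024e-05,
        1.09167303e+00, -1.05598307e-01]), 'qvel': array([ 0.00021968, -0.0010866 , -0.0020476 ,  0.00167537,  0.00016902,
        0.00025937]), 'tau': array([ 1.49706826e-03, -6.13625979e+01, -2.58605647e+01,  6.93555479e-02,
        4.70127957e-02, -4.81866118e-05]), 'eef_pos': array([ 170.18706421, -601.16071475,  214.12997214]), 'tcp_rot': array([-3.14063831e+00, -7.60055334e-05,  2.75828244e-01]), 'ft_force': array([-0.1986069 ,  0.18561398,  0.5696221 ]), 'moment': array([-0.02864871, -0.04373596, -0.04572577]), 'grip_force': 0.0, 'opening': 0.999751128675973}
```

View pics/scene0.png

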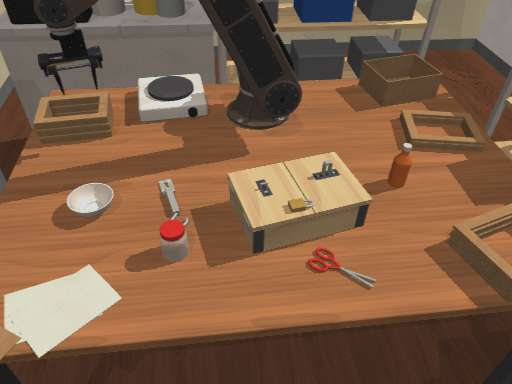

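View pics/side0.png

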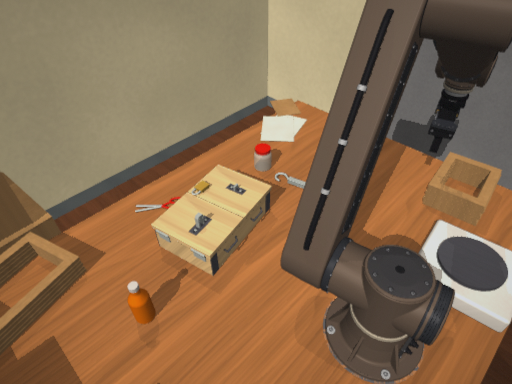

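The scene view shows the bar at about (165,182) for the tab and (180,222) for the hook, with the jar just beyond it at (173,240). The chest lid corners are near (228,178), (337,155), (366,198) and (262,228). The eye is at (326,170), the staple at (264,187) and the padlock at (299,205). The side view agrees.

```bash
cat > h.py <<'E'
from cell import monitor, viewer, order, env
import cv2, numpy as np
def ray(n,uv,z,c=None):
    c=c or viewer.camera_info(n);T=np.array(c["camera_from_world"]);K=np.array(c["K"])
    R=T[:3,:3];o=-R.T@T[:3,3];d=R.T@np.linalg.solve(K,[uv[0],uv[1],1.])
    return o+d*(z-o[2])/d[2]
def proj(n,p,c=None):
    c=c or viewer.camera_info(n);T=np.array(c["camera_from_world"]);q=T[:3,:3]@np.array(p)+T[:3,3];q=np.array(c["K"])@q;return q[:2]/q[2]
def tool(dw,yaw):  # world shift mm -> tool axes normalised (tool down, roll=pi)
    c,s=np.cos(yaw),np.sin(yaw);return np.round(np.array([c*dw[0]+s*dw[1], s*dw[0]-c*dw[1], -dw[2]])/150,3)
E
python3 - <<'E'
from h import *
for nm,uv,z in [("tab",(165,182),5),("hook",(180,222),10),("jar",(173,231),95),("c1",(228,178),110),("c2",(337,155),110),("c3",(366,198),110),("c4",(262,228),110),("eye",(326,174),110),("staple",(264,189),110),("padl",(299,205),118),("bowl",(91,201),25),("glue",(400,184),0)]:
    print(nm,ray("scene",uv,z).round(0)[:2])
for nm,uv,z in [("eye",(199,229),110),("staple",(236,188),110),("hook",(280,178),10),("c",(156,228),110),("c",(208,267),110),("c",(270,183),110),("c",(221,168),110)]:
    print("side",nm,ray("side",uv,z).round(0)[:2])
im=viewer.read_camera("scene");cv2.imwrite("pics/crop1.png",cv2.resize(im[140:270,130:380,::-1],(800,416),interpolation=cv2.INTER_CUBIC))
c=viewer.camera_info("wrist");T=np.array(c["camera_from_world"]);print((-T[:3,:3].T@T[:3,3]).round(0))
E
```

```text
tab [ 403. -348.]
hook [ 591. -298.]
jar [ 705. -305.]
c1 [ 527. -153.]
c2 [450. 190.]
c3 [649. 218.]
c4 [732. -81.]
eye [537. 133.]
staple [585. -56.]
padl [666.  27.]
bowl [ 493. -558.]
glue [481. 409.]
side eye [531. 144.]
side staple [585. -61.]
side hook [ 586. -293.]
side c [629. 233.]
side c [405. 214.]
side c [ 518. -160.]
side c [704. -98.]
[ 247. -580.  385.]
```

View pics/crop1.png

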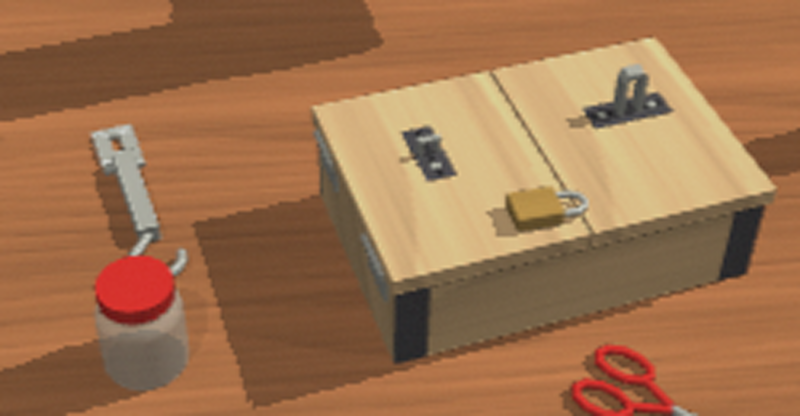

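The enlarged crop shows the hook mouth facing +y at (180,265), with the tab away from the jar. The eye is the tall arch at (630,90) and the staple is at (430,150). The chest yaw comes out at about 0.24 rad and the bar yaw at about 0.2 rad. Next I move the wrist camera over the bar.

Call:
move_arm --moves '[0.335,-0.144,0.045,0,0.335,-0.144,0.045,0,0.335,-0.144,0.045,0,0.335,-0.144,0.045,0,0.335,-0.144,0.045,0,0.335,-0.144,0.045,0,0.335,-0.144,0.045,0,0.335,-0.144,0.045,0,0,0,0,0,0,0,0,0]' --claw 60

```text
t: 1.4
eef_pos: [509.8, -325.6, 160.4]
tcp_rot: [-3.141, 0.0, 0.276]
ft_force: [1.1, 0.1, 0.5]
opening: 0.627
grip_force: 0.0
```

Run:
```python
from h import *
s=monitor.state();print(s["eef_pos"].round(1),s["tcp_rot"].round(3))
c=viewer.camera_info("wrist");np.save("c1.npy",c,allow_pickle=True)
cv2.imwrite("pics/w1.png",viewer.read_camera("wrist")[:,:,::-1])
```

```text
[ 509.8 -325.6  160.4] [-3.141  0.     0.276]
```

View pics/w1.png

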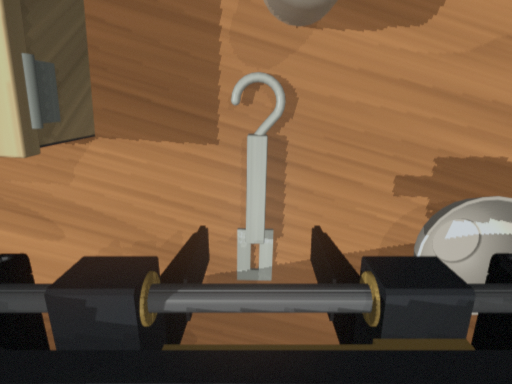

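The wrist picture shows the bar upright in the image: tube from (257,136) to (255,243), tab end at row 280 and hook tip at (236,102). The jar is well clear at the top.

Run:
```python
from h import *
c=np.load("c1.npy",allow_pickle=True).item()
im=cv2.imread("pics/w1.png");hsv=cv2.cvtColor(im,cv2.COLOR_BGR2HSV)
m=((hsv[:,:,1]<50)&(hsv[:,:,2]>110)).astype(np.uint8)
for r in (145,170,200,230):
    x=np.where(m[r,235:290])[0]+235;print(r,x.min(),x.max(),ray("wrist",((x.min()+x.max())/2,r),20,c).round(1))
a=ray("wrist",(257,136),20,c);b=ray("wrist",(255.3,242.5),20,c);print(a.round(1),b.round(1),np.linalg.norm(a-b),np.arctan2(*(a-b)[[1,0]]))
u=(a-b)/np.linalg.norm(a-b);print("mid",(b+u*62).round(1),(a-u*53).round(1))
tab=ray("wrist",(254.5,280),5,c);hk=ray("wrist",(258,73),10,c);print("tabend",tab.round(1),"hookfar",hk.round(1),np.linalg.norm(hk-tab))
```

```text
145 247 266 [ 546.1 -312.9   20. ]
170 247 265 [ 521.9 -319.2   20. ]
200 247 265 [ 491.6 -327.7   20. ]
230 237 272 [ 459.  -335.1   20. ]
[ 554.7 -311.    20. ] [ 445.2 -339.9   20. ] 113.15765407050198 0.2575127088393111
mid [ 505.2 -324.1   20. ] [ 503.4 -324.5   20. ]
tabend [ 392.  -353.5    5. ] hookfar [ 610.9 -296.2   10. ] 226.31991641527114
```

Call:
move_arm --moves '[-0.035,-0.018,0.26,0.01,0,0,0.26,0,0,0,0.26,0,0,0,0.2,0,0,0,0.06,0,0,0,0,0,0,0,0,0]'

```text
t: 2.33
eef_pos: [504.5, -325.2, 5.9]
tcp_rot: [3.14, -0.001, 0.26]
ft_force: [-0.5, 1.2, 0.2]
opening: 0.633
grip_force: 0.0
```

Call:
move_arm --moves '[0,0,0,0,0,0,0,0,0,0,0,0,0,0,0,0,0,0,0,0,0,0,0,0]' --claw 0

```text
t: 3.08
eef_pos: [504.1, -324.2, 4.6]
tcp_rot: [-3.141, 0.0, 0.26]
ft_force: [0.2, 2.0, 2.6]
opening: 0.208
grip_force: 30.0
```

Call:
move_arm --moves '[0,0,0,0,0,0,-0.1,0,0,0,-0.3,0,0,0,-0.36,0,0,0,-0.36,0,0,0,-0.36,0,0,0,-0.24,0]'

```text
t: 3.95
eef_pos: [504.1, -324.6, 266.2]
tcp_rot: [3.139, -0.002, 0.26]
ft_force: [1.8, -0.8, -4.9]
opening: 0.207
grip_force: 30.0
```

Call:
move_arm --moves '[0.05,-0.16,0,0,0.102,-0.323,0,0,0.102,-0.323,0,0,0.102,-0.323,0,0,0.102,-0.323,0,0,0.102,-0.323,0,0,0.102,-0.323,0,0,0.05,-0.16,0,0,0,0,0,0,0,0,0,0]'

```text
t: 5.2
eef_pos: [519.6, 30.3, 262.0]
tcp_rot: [-3.141, 0.001, 0.261]
ft_force: [-0.3, 0.5, -2.9]
opening: 0.207
grip_force: 30.0
```

Run:
```python
from h import *
s=monitor.state();print(s["eef_pos"].round(1),s["tcp_rot"].round(3))
c=viewer.camera_info("wrist");np.save("c2.npy",c,allow_pickle=True)
cv2.imwrite("pics/w2.png",viewer.read_camera("wrist")[:,:,::-1])
```

```text
[519.6  30.3 262. ] [-3.141e+00  1.000e-03  2.610e-01]
```

View pics/w2.png

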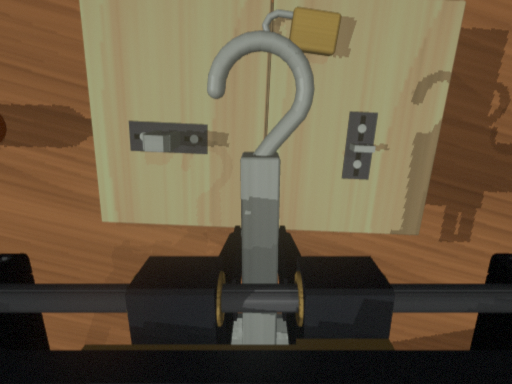

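The wrist view shows the eye arch at about (160,141) on its black foot plate, spanning (130..208, 122..154). The staple is at (363,149) on plate (342..377, 112..180). The bar is straight in the grip and the padlock is at (315,30). I'll enlarge both fittings.

Run:
```python
from h import *
im=cv2.imread("pics/w2.png")
a=cv2.resize(im[110:165,120:220],(800,440),interpolation=cv2.INTER_NEAREST)[:,:400*2]
b=cv2.resize(im[105:185,325:395],(560*0+385,440),interpolation=cv2.INTER_NEAREST)
a=cv2.resize(im[110:165,120:195],(400,293),interpolation=cv2.INTER_NEAREST)
b=cv2.resize(im[110:183,325:400],(400,389),interpolation=cv2.INTER_NEAREST)
o=np.zeros((389,800,3),np.uint8);o[:293,:400]=a;o[:,400:]=b;cv2.imwrite("pics/z.png",o)
c=np.load("c2.npy",allow_pickle=True).item();T=c["camera_from_world"];print((-T[:3,:3].T@T[:3,3]).round(1))
```

```text
[597.1  50.4 432.8]
```

View pics/z.png

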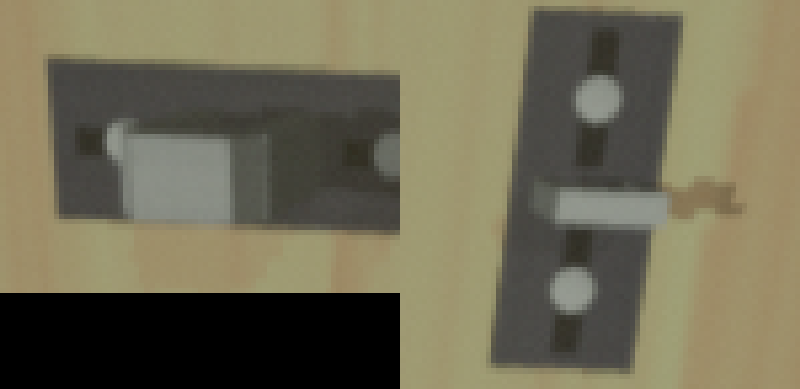

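The eye's flat top face spans u 143.3..163.7 and v 135.3..151.6. The staple's top spans u 353.8..375.2 and v 146..152.5.

Run:
```python
from h import *
c=np.load("c2.npy",allow_pickle=True).item()
im=cv2.imread("pics/w2.png");R=lambda u,v,z:ray("wrist",(u,v),z,c)
def plate(b):
    # corners by hand from the enlarged crops
    P=np.array([R(u,v,111) for u,v in b])[:,:2];return P
u=lambda x,y:(120+x/5.333,110+y/5.333); w=lambda x,y:(325+(x-400)/5.333,110+y/5.333)
g=im[:,:,:].max(2);m=(g<95).astype(np.uint8)
for nm,x0,x1,y0,y1 in(("eye",120,220,112,165),("staple",330,395,105,190)):
    k=m[y0:y1,x0:x1].copy();k=cv2.morphologyEx(k,cv2.MORPH_CLOSE,np.ones((15,15)))
    cs=max(cv2.findContours(k,0,2)[0],key=cv2.contourArea)[:,0]+[x0,y0]
    Pw=np.array([R(*p,111)[:2] for p in cs]).astype(np.float32);r=cv2.minAreaRect(Pw);print(nm,"plate",np.round(r[0],1),np.round(r[1],1),round(r[2],1),cs.min(0),cs.max(0))
e=R(153.5,143.5,157);print("eye top",e.round(1))
for p in [(143.3,135.3),(163.7,135.3),(143.3,151.6),(163.7,151.6)]: print(R(*p,157)[:2].round(1))
s=R(364.5,149.3,128);print("staple top",s.round(1),"staple ends",R(354,149,128)[:2].round(1),R(375,149.5,128)[:2].round(1))
d=(e-s)[:2];print(np.linalg.norm(d),np.arctan2(d[1],d[0])-np.pi/2)
A,B=R(101,220,110),R(421,236,110);print("corners",A.round(1),B.round(1),np.linalg.norm(A-B),np.arctan2(*(A-B)[[1,0]])-np.pi/2)
print("bar tip(216,90), hook ctr check")
s=monitor.state();q=s["eef_pos"];y=.261
for n in(85,):print(proj("wrist",[q[0]+n*np.cos(y),q[1]+n*np.sin(y),q[2]+5.4],c).round(1))
```

```text
eye plate [539.3 129.8] [28.9 77.7] 12.2 [129 121] [207 153]
staple plate [583.6 -57.7] [73.4 27.5] 12.6 [342 105] [376 178]
eye top [539.1 130.  157. ]
[543.8 139.7]
[548.3 122.7]
[529.8 137.5]
[534.4 120.2]
staple top [579.7 -59.1 128. ] staple ends [577.4 -49.2] [582.2 -68.9]
193.43148978358107 0.2118179802617539
corners [432.2 185.2 110. ] [ 504.3 -159.5  110. ] 352.22777373077395 0.20614064889752015
bar tip(216,90), hook ctr check
[259.   90.1]
```

Call:
move_arm --moves '[-0.078,-0.242,0,0.031,-0.079,-0.242,0,0,0,0,0.2,0,0,0,0.2,0,0,0,0.18,0,0,0,0,0,0,0,0,0]'

```text
t: 6.12
eef_pos: [481.0, 94.9, 176.5]
tcp_rot: [3.141, -0.001, 0.211]
ft_force: [-0.4, -0.2, -3.3]
opening: 0.206
grip_force: 30.0
```

Run:
```python
from h import *
s=monitor.state();print(s["eef_pos"].round(1),s["tcp_rot"].round(3),s["ft_force"].round(1),s["moment"].round(2))
q=s["eef_pos"];y=s["tcp_rot"][2];c=viewer.camera_info("wrist")
im=np.ascontiguousarray(viewer.read_camera("wrist")[:,:,::-1]);
for p in ([539.1,130,157],[539.1+4.6,130-21.5,157]): cv2.circle(im,tuple(int(v) for v in proj("wrist",p,c)),2,(0,0,255),-1)
p=[q[0]+85*np.cos(y),q[1]+85*np.sin(y),q[2]+5.4];cv2.circle(im,tuple(int(v) for v in proj("wrist",p,c)),2,(255,0,0),-1)
cv2.imwrite("pics/w3.png",im);sc=viewer.read_camera("scene")[:,:,::-1]
```

```text
[481.   94.9 176.5] [ 3.141e+00 -1.000e-03  2.110e-01] [-0.4 -0.2 -3.3] [ 0.03 -0.05  0.02]
```

View pics/w3.png

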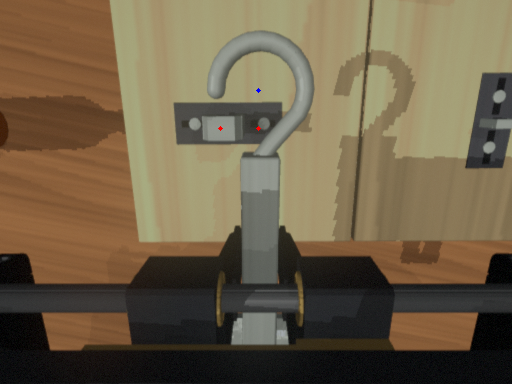

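The picture shows the eye at (221,128), in the mouth just behind the tip at (216,90). The predicted points fall on their features. I lower gently onto the swing height.

Call:
move_arm --moves '[-0.017,0,0.04,0,0,0,0.04,0,0,0,0.04,0,0,0,0.05,0,0,0,0.05,0,0,0,0.047,0,0,0,0,0,0,0,0,0]'

```text
t: 7.22
eef_pos: [478.1, 94.8, 135.6]
tcp_rot: [3.141, -0.0, 0.211]
ft_force: [0.1, 0.2, -3.1]
opening: 0.203
grip_force: 30.0
```

Run:
```python
from h import *
s=monitor.state();q=s["eef_pos"];print(q.round(1),s["tcp_rot"].round(4),s["ft_force"].round(1),s["moment"].round(2))
y=s["tcp_rot"][2];hc=q[:2]+85*np.array([np.cos(y),np.sin(y)]);t=hc+22*np.array([-np.sin(y),np.cos(y)])
d=t-[539.1,130];print("tip-eye in bar axes",np.cos(y)*d[0]+np.sin(y)*d[1],-np.sin(y)*d[0]+np.cos(y)*d[1])
```

```text
[478.1  94.8 135.6] [ 3.1415e+00 -1.0000e-04  2.1140e-01] [ 0.1  0.2 -3.1] [-0.06 -0.04  0.01]
tip-eye in bar axes 17.954169107049808 0.42318582395201343
```

Call:
move_arm --moves '[-0.014,0,-0.007,0,-0.014,0,0,0,-0.014,0,0,0,-0.014,0,0,0,-0.014,0,0,0,0,0,0,0]'

```text
t: 7.98
eef_pos: [467.6, 92.6, 136.6]
tcp_rot: [3.142, 0.0, 0.211]
ft_force: [-0.1, -0.6, -2.6]
opening: 0.211
grip_force: 30.0
```

Call:
move_arm --moves '[-0.013,0,0,0,-0.013,0,0,0,-0.013,0,0,0,-0.012,0,0,0,0,0,0,0,0,0,0,0]'

```text
t: 8.72
eef_pos: [460.3, 91.0, 136.6]
tcp_rot: [3.141, -0.0, 0.211]
ft_force: [0.6, -0.1, -3.8]
opening: 0.206
grip_force: 30.0
```

Run:
```python
from h import *
s=monitor.state();q=s["eef_pos"];print(q.round(1),s["tcp_rot"].round(4),s["ft_force"].round(1),s["moment"].round(2))
for n in("scene","wrist"):
    im=viewer.read_camera(n)
    cv2.imwrite(f"pics/{n}4.png",im[:,:,::-1])
a=cv2.resize(cv2.imread("pics/scene4.png")[130:220,250:370],(400,300),interpolation=2);b=cv2.resize(cv2.imread("pics/wrist4.png")[0:225,110:410],(400,300))
cv2.imwrite("pics/v4.png",np.hstack([a,b]))
```

```text
[460.3  91.  136.6] [ 3.1415e+00 -1.0000e-04  2.1140e-01] [ 0.6 -0.1 -3.8] [ 0.02 -0.01 -0.  ]
```

View pics/v4.png

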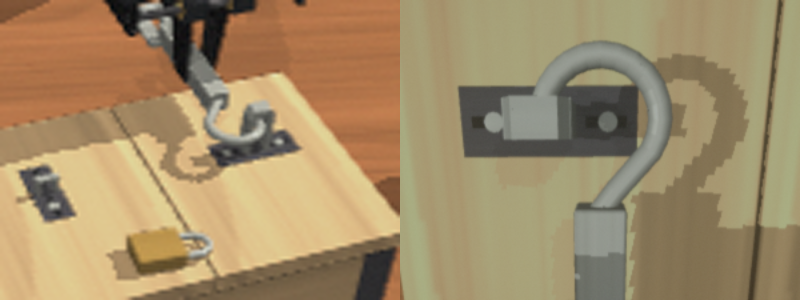

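The pictures show the tip through the eye: the rod disappears into the arch at (535,100) in the right panel, with the mouth clear. The force is near zero. I swing about the hook centre in 5 degree rows and check.

Call:
move_arm --moves '[0.0022,0.0494,0,-0.0556,0.0022,0.0494,0,-0.0556,0.0022,0.0494,0,-0.0556,0.0022,0.0494,0,-0.0556,0,0,0,0,0,0,0,0]'

```text
t: 9.57
eef_pos: [471.2, 63.8, 136.6]
tcp_rot: [-3.142, 0.0, 0.559]
ft_force: [0.1, 0.7, -3.6]
opening: 0.208
grip_force: 30.0
```

```bash
cat > st.py <<'E'
from h import *
s=monitor.state();q=s["eef_pos"];print(q.round(1),s["tcp_rot"].round(4),s["ft_force"].round(1),s["moment"].round(2))
y=s["tcp_rot"][2];u=np.array([np.cos(y),np.sin(y)]);print("hc",(q[:2]+85*u).round(2),"slot",(q[:2]-85*u).round(2))
E
python3 st.py
```

```text
[471.2  63.8 136.6] [-3.1415e+00  2.0000e-04  5.5880e-01] [ 0.1  0.7 -3.6] [0.02 0.   0.01]
hc [543.27 108.87] slot [399.12  18.75]
```

Call:
move_arm --moves '[0.0022,0.0494,0,-0.0556,0.0022,0.0494,0,-0.0556,0.0022,0.0494,0,-0.0556,0.0022,0.0494,0,-0.0556,0.0022,0.0494,0,-0.0556,0.0022,0.0494,0,-0.0556,0,0,0,0,0,0,0,0]'

```text
t: 10.58
eef_pos: [503.2, 34.0, 136.5]
tcp_rot: [-3.141, 0.0, 1.082]
ft_force: [-0.7, 0.4, -3.0]
opening: 0.206
grip_force: 30.0
```

Call:
move_arm --moves '[0.0022,0.0494,0,-0.0556,0.0022,0.0494,0,-0.0556,0.0022,0.0494,0,-0.0556,0.0022,0.0494,0,-0.0556,0,0,0,0,0,0,0,0]'

```text
t: 11.32
eef_pos: [531.3, 24.9, 136.5]
tcp_rot: [-3.141, 0.0, 1.432]
ft_force: [0.8, -0.1, -4.2]
opening: 0.205
grip_force: 30.0
```

```bash
python3 st.py
```

```text
[531.3  24.9 136.5] [-3.1412e+00  1.0000e-04  1.4316e+00] [ 0.8 -0.1 -4.2] [-0.01 -0.11  0.01]
hc [543.07 109.12] slot [519.48 -59.24]
```

Call:
move_arm --moves '[0.0022,0.0494,0,-0.0556,0.0022,0.0494,0,-0.0556,0.0022,0.0494,0,-0.0556,0.0022,0.0494,0,-0.0556,0,0,0,0,0,0,0,0]'

```text
t: 12.08
eef_pos: [560.7, 25.9, 136.5]
tcp_rot: [-3.141, -0.0, 1.781]
ft_force: [0.4, -0.1, -3.5]
opening: 0.206
grip_force: 30.0
```

```bash
python3 st.py
python3 - <<'E'
from h import *
a=[viewer.read_camera(n)[:,:,::-1] for n in("scene","side")]
for n,i in zip(("scene5","side5"),a): cv2.imwrite(f"pics/{n}.png",i)
cv2.imwrite("pics/v5.png",np.hstack([cv2.resize(a[0][145:225,240:347],(400,300),interpolation=2),cv2.resize(a[1][150:250,175:308],(400,300),interpolation=2)]))
E
```

```text
[560.7  25.9 136.5] [-3.1411 -0.      1.7808] [ 0.4 -0.1 -3.5] [-0.05 -0.18 -0.01]
hc [543.02 109.06] slot [578.47 -57.2 ]
```

View pics/v5.png

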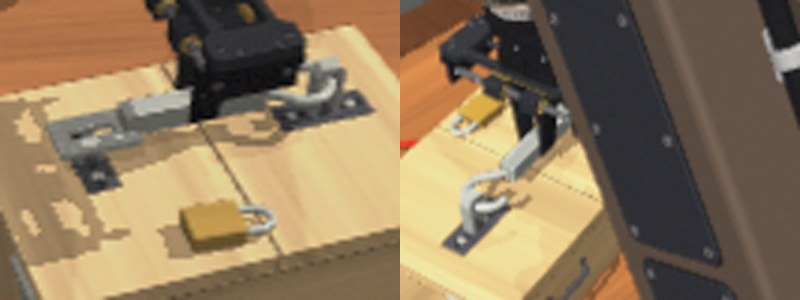

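The bar lies across both leaves with the hook in the eye. In the left panel the tab at (95,130) hovers over the staple, and the padlock is clear. I make a small sideways correction, then lower slowly and watch the force.

Call:
move_arm --moves '[-0.006,0.005,0,0,0,0,0.01,0,0,0,0.01,0,0,0,0.01,0,0,0,0.007,0,0,0,0,0,0,0,0,0]'

```text
t: 13.05
eef_pos: [562.2, 25.2, 131.1]
tcp_rot: [3.142, 0.0, 1.783]
ft_force: [-0.1, -0.8, -3.8]
opening: 0.207
grip_force: 30.0
```

```bash
python3 st.py
```

```text
[562.2  25.2 131.1] [3.1415e+00 1.0000e-04 1.7834e+00] [-0.1 -0.8 -3.8] [-0.04 -0.14  0.07]
hc [544.28 108.27] slot [580.16 -57.9 ]
```

Call:
move_arm --moves '[0,0,0.008,0,0,0,0.008,0,0,0,0.006,0,0,0,0,0,0,0,0,0]'

```text
t: 13.68
eef_pos: [562.2, 25.1, 127.8]
tcp_rot: [3.142, 0.0, 1.783]
ft_force: [-0.2, -0.4, -3.5]
opening: 0.209
grip_force: 30.0
```

```bash
python3 st.py
```

```text
[562.2  25.1 127.8] [3.1416e+00 1.0000e-04 1.7834e+00] [-0.2 -0.4 -3.5] [ 0.   -0.1  -0.03]
hc [544.26 108.23] slot [580.14 -57.94]
```

The underside is 5 mm below the staple's top with no contact, so the slot is over the staple. I go on down.

Call:
move_arm --moves '[0,0,0.012,0,0,0,0.012,0,0,0,0.012,0,0,0,0.012,0,0,0,0.012,0,0,0,0.01,0,0,0,0,0,0,0,0,0]'

```text
t: 14.68
eef_pos: [562.2, 25.2, 117.3]
tcp_rot: [3.142, 0.0, 1.783]
ft_force: [0.1, -0.8, -4.2]
opening: 0.214
grip_force: 30.0
```

Call:
move_arm --moves '[0,0,0.004,0,0,0,0.004,0,0,0,0,0,0,0,0,0]'

```text
t: 15.18
eef_pos: [562.2, 25.2, 116.1]
tcp_rot: [3.142, 0.0, 1.783]
ft_force: [0.0, 0.1, -3.3]
opening: 0.209
grip_force: 30.0
```

```bash
python3 st.py
```

```text
[562.2  25.2 116.1] [3.1415e+00 1.0000e-04 1.7834e+00] [ 0.   0.1 -3.3] [ 0.02 -0.13 -0.05]
hc [544.27 108.24] slot [580.15 -57.93]
```

Call:
move_arm --moves '[0,0,0.004,0,0,0,0.003,0,0,0,0.003,0,0,0,0,0]'

```text
t: 15.68
eef_pos: [562.2, 25.2, 114.7]
tcp_rot: [3.142, 0.0, 1.783]
ft_force: [0.3, -0.3, -2.0]
opening: 0.207
grip_force: 30.0
```

```bash
python3 st.py
```

```text
[562.2  25.2 114.7] [3.1415e+00 1.0000e-04 1.7835e+00] [ 0.3 -0.3 -2. ] [-0.08 -0.02  0.02]
hc [544.24 108.25] slot [580.13 -57.92]
```

Contact is starting right at the expected height. I press a touch more, then open.

Call:
move_arm --moves '[0,0,0.002,0,0,0,0.001,0,0,0,0,0,0,0,0,0]'

```text
t: 16.18
eef_pos: [562.2, 25.2, 114.6]
tcp_rot: [3.141, 0.0, 1.783]
ft_force: [-3.1, -0.5, 5.6]
opening: 0.21
grip_force: 30.0
```

Call:
move_arm --moves '[0,0,0,0,0,0,0,0,0,0,0,0,0,0,0,0,0,0,0,0]' --claw 45

```text
t: 16.8
eef_pos: [562.2, 25.2, 114.1]
tcp_rot: [3.142, 0.0, 1.783]
ft_force: [0.3, 0.4, 0.3]
opening: 0.475
grip_force: 0.0
```

Call:
move_arm --moves '[0,0,-0.05,0,0,0,-0.15,0,0,0,-0.3,0,0,0,-0.35,0,0,0,-0.35,0,0,0,0,0,0,0,0,0]'

```text
t: 17.68
eef_pos: [561.8, 25.2, 293.9]
tcp_rot: [-3.141, 0.0, 1.784]
ft_force: [-0.3, 0.1, -1.0]
opening: 0.469
grip_force: 0.0
```

Call:
move_arm --moves '[-0.3,0,0,0,-0.35,0,0,0,-0.35,0,0,0,-0.35,0,0,0,0,0,0,0,0,0,0,0]'

```text
t: 18.42
eef_pos: [604.5, -172.5, 292.7]
tcp_rot: [-3.14, -0.002, 1.783]
ft_force: [0.3, -0.2, -1.7]
opening: 0.472
grip_force: 0.0
```

Run:
```python
from h import *
c=viewer.camera_info("wrist");a=[viewer.read_camera(n)[:,:,::-1] for n in("scene","wrist")]
cv2.imwrite("pics/v6.png",np.hstack([cv2.resize(a[0][135:245,220:380],(400,275),interpolation=2),cv2.resize(a[1],(400,275),interpolation=3)]))
```

```text
(no output)
```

View pics/v6.png

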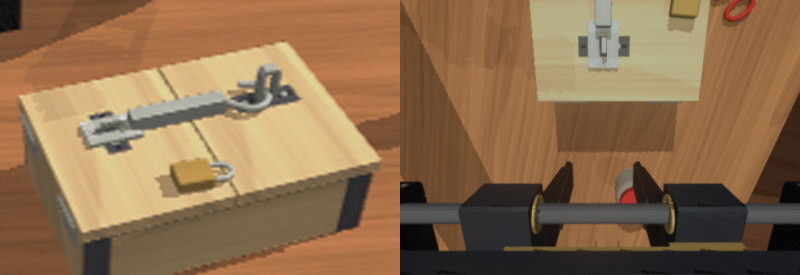

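The bar lies flat across both leaves. The staple stands up in the slot at (603,45) of the right panel and the hook is in the eye. The padlock and the other things have not moved, and the arm is clear.

```bash
python3 -c "
from cell import order;print(order.job_done())"
```

```text
the job is handed in; nothing more can be done
None
```

The locking bar is on the chest and the job is handed in at about 18.5 s: hook through the eye, slot down over the staple, bar flat on the lid and released, with the padlock, jar, glue bottle and bowl left where they were.

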